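# Shelve the card box and clamp the bookend

### The arm

A 6-joint arm with a two-finger parallel gripper is mounted at the origin on the work surface. World frame = base frame: x ahead of the robot, y to its left, z up, the work surface at z = 0. Lengths are in m, angles in rad, forces in N, time in s.
With the tool pointing down it reaches from about 0.275 to 0.725 m from the base axis. Payload 5.6 kg.
Tool frame: the origin (TCP) lies midway between the tips of the shut fingers; the grasp point (between the pads) lies 19 mm behind it (bot.grip_depth is the distance from the TCP to the grasp point, in m); z points along the fingers, y is the direction in which the jaws open and shut (so a half turn about z gives the same grasp; the last joint's range is limited). The gripper opens to 85 mm and grips with 20 to 120 N. Pads are 22 mm wide; open, the fingers measure 114 mm over their backs; the gripper's body (76 mm by 85 mm) begins 54 mm behind the grasp point. The pads swing forward as they close: fully open they stand 13 mm farther back than shut.
Start: joints at [-1.042, 0.255, 0.108, 0, -1.424, -0.285], TCP at [0.133, -0.534, 0.231] pointing down, gripper open.
Joint ranges: [-2.95, 2.95], [-1.21, 1.97], [-1.09, 1.5], [-2.87, 1.71], [-2.94, -0.07], [-3.05, 3.05]. Speed limits (rad/s): [2.57, 2.57, 3.14, 3.14, 3.14, 3.14].

### API

Orientations are given as a rotation vector (axis times angle).
In Python, from bench import bot, optics, job_done gives the robot as it stands. The module is installed in compiled form; this text tells all that it offers.
- The arm moves only by the tool play_rows, never from a script. Its argument "motion" is one flat list of numbers, 7 for each row, row after row: the shift along the tool's x, y, z in units of 25 mm (1.0 is 25 mm), then the turn, a rotation vector about the tool's x, y, z in units of 6 degrees (1.0 is 6 degrees), then the opening, from -1 (shut) to 1 (fully open). In form: [dx, dy, dz, rx, ry, rz, gripper, dx, dy, dz, rx, ry, rz, gripper, ...]. A call has 1 to 20 rows; each row is the pose to reach, as a shift and turn from the pose commanded when the call began, along the tool's axes at that moment; what a row does not reach only later rows make up. A row lasts 1/10 s, in which the tool goes at most 50 mm and 8.59 degrees, less where a joint would pass 70% of its speed; a pose out of reach is approached as far as the arm can. A call with a gripper value outside its range is refused whole. The fingers move at their own pace and stop on an object; the grip force is fixed at half the most. Time passes only in rows, so rows that repeat a pose let the fingers close. It gives the time, the measured TCP pose, the force and the opening at its end, in the units of the state.
- bot.get_state(): the state, without advancing time (a new reading comes with each control period).
- optics.read_camera(name): name is "scene" or "top" or "wrist"; returns the picture (400x640x3 uint8, blue, green, red); there is no depth.
- optics.camera_info(name): a dict with "intrinsics" (3x3 intrinsics, pixels), "extrinsics" (4x4, takes a point from world to camera coordinates). Camera axes: x right, y down, z forward; pixel columns grow to the right and rows downward; lengths in m; the calibration is good to about 2 mm. The wrist camera is an equidistant fisheye: a pixel r from the principal point sees the ray r / f radians off the axis. A picture is of the moment at which its call begins: read the wrist's pose just before it. camera_info takes no time and is no camera call; for the wrist camera it gives the pose at the moment of the call.
- job_done(): hands the job in, once; it reports no verdict.
The state is a dict: "t": time; "joint_pos": joint angles; "dq": joint speeds; "joint_efforts": joint torques, N m; "eef_pos": TCP position; "tool_rot": TCP orientation; "ft_force": force on the tool from outside, world axes, zero at the start; "wrist_torque": the same for the moment, N m; "finger_gap": finger opening in m.
Only numpy, scipy, OpenCV 4.12 (cv2) and the standard library are available. Lean on these libraries where they do the work, as an engineer would, in place of code of your own. Each camera call takes 0.05 s, during which the arm holds its last target. There are 200 camera calls.

### The job

Move the card box from the plywood sorter into the gap of the white book rack, upright, square and in line between the books and the sliding bookend, its thin side along the row like the books; fingers fit on different sides of the box in the two places, so stand it down on the green mat and take it again the other way. Then slide the bookend up until books and box stand snug, and turn its clamp handle clockwise until it is tight. Do not tip the box over, and leave the other things on the desk where they are.

Things in the scene. Friction and masses are not known exactly. Their poses are not given: they have to be found in the camera images.
- card_box_centre (a point): centre of the loose, rigid, plain cardboard card box, 64 (x) x 36 (y) x 110 mm (z, height), about 0.2 kg. It starts standing upright in the sorter, its bottom 8 mm above the desk. It is the same either way round. In place in the rack: 64 mm width along rack x, 36 mm along rack y, bottom on the base plate, in the gap.
- sorter: fixed plywood sorter: base 100 (x) x 90 (y) x 8 mm, two upright panels at its +x and -x ends, 80 mm apart inside, tops 114 mm above the desk; open at the y sides. Origin: centre of underside. The box stands in its middle, 64 mm width across between the panels (no room for fingers there); its 36 mm thickness can be pinched from above through the open y sides.
- mat: fixed green cutting mat 130 x 130 mm, 3 mm thick, flat on the desk and clear: the place to stand the box down. Origin: centre of its underside.
- rack: fixed white book rack; origin: centre of its underside, y along the row. Base plate 100 (x) x 280 (y) mm, top 12 mm above the desk. At +y an end panel, inner face at y = +132 mm, 136 mm above the desk; against it two books. Then the gap, 46 to 58 mm wide at the start (no room for fingers beside the box's 36 mm), then the bookend. Open at front and back (x sides).
- bookend_face (a point): centre of the sliding bookend's upright face, which looks to rack +y at the books; moves with the bookend. The plate is 88 mm wide (x), 8 mm thick, top 134 mm above the desk; behind it (rack -y) a low foot carries the clamp handle. Axes as the rack's.
- bookend (a joint): travel of the bookend along rack +y in m: 0 fully open (face at rack y = +11 mm), grows as it closes towards the books, at most 0.05; about 0.023 when books and box stand snug. Sliding takes about 3 N with the clamp loose; with it tight it will not slide. Push it by its plate or by its clamp handle.
- clamp_grip (a point): middle of the grip of the black clamp handle, on its vertical turning axis, 85 mm behind the bookend's face (towards rack -y), 73 mm above the desk. A T-bar 66 mm long (this point's x), 14 mm thick (y), from 58 to 88 mm above the desk; it turns with the clamp and travels with the bookend.
- clamp (a joint): angle of the clamp handle in rad, growing clockwise seen from above: 0 loose, bar across the rack (along rack x); 1.45 end stop, bar almost in line with the row. It starts at 0 to 0.25, begins to grip at about 0.9 and is tight from 1.2 on. Turning takes 0.15 to 0.3 N m; it stays where it is left.
- book_a: loose pocket book standing against the rack's end panel, 80 (rack x) x 30 (y) x 122 mm, top 134 mm above the desk; origin at the centre of its underside.
- book_b: loose pocket book beside the first, next to the gap, 80 (x) x 32 (y) x 122 mm; its face to the gap is at about rack y = +69 mm; origin at the centre of its underside.
- pen_cup: bystander: white cup 76 mm wide, 95 mm tall, with pens to 155 mm; origin centre of underside.
- mug: bystander: white mug 80 mm wide, 90 mm tall; origin centre of underside.
- stapler: bystander: stapler 36 (x) x 130 (y) x 46 mm; origin centre of underside.
- glue_stick: bystander: white glue stick standing, 32 mm wide, 90 mm tall; origin centre of underside.
- glasses_case: bystander: grey hard case 60 (x) x 155 (y) x 36 mm; origin centre of underside.
Mind the look-alikes: they are no part of the job. What is shaped like the part that bears card_box_centre but orange is not meant.

How it is judged:
On the way, in this order (a step that is already met when the one before it is completed fails the run):
1. the card box stands upright on the rack's base, in the gap between the books and the bookend (x of card_box_centre in the frame of rack between -0.025 and 0.025 m and z of card_box_centre in the frame of rack between 0.062 and 0.071 m and angle between card_box_centre's own z axis and vertical below 0.08 rad and angle between the y axis of card_box_centre and the y axis of rack, either way round below 0.12 rad and y of card_box_centre in the frame of rack between 0.02 and 0.06 m), for 0.2 s.
2. the bookend has been slid up so that books and box stand snug (value of joint bookend above 0.0195 m), for 0.2 s.
At the end, for the whole second after the job is handed in: Card box upright (0.08 rad) and square to the row (0.12 rad) on the rack base in the gap, within 25 mm of the rack's middle line; bookend closed to at most 3.5 mm of play (travel above 0.0195 m); clamp at 1.15 rad or more; books upright (0.1 rad); all at rest (x of card_box_centre in the frame of rack between -0.025 and 0.025 m and z of card_box_centre in the frame of rack between 0.062 and 0.071 m and angle between card_box_centre's own z axis and vertical below 0.08 rad and angle between the y axis of card_box_centre and the y axis of rack, either way round below 0.12 rad and y of card_box_centre in the frame of rack between 0.045 and 0.057 m and value of joint bookend above 0.0195 m and value of joint clamp above 1.15 rad and linear speed of card_box below 0.02 m/s and angle between each of book_a, book_b's own z axis and vertical below 0.1 rad and velocity of joint bookend below 0.005 m/s); the robot touches nothing.
It fails at once if the card box was tipped over (angle between card_box_centre's own z axis and vertical above 0.5 rad).
It fails at once if a bystander (pen cup, mug, stapler, glue stick or glasses case) was moved by more than 30 mm (distance of any of pen_cup, mug, stapler, glue_stick, glasses_case from where it was at the start of the episode above 0.03 m).
It also fails if it takes over 64 s, if anything falls off the work surface, if the arm or the gripper's body presses on something with over 40 N, if the wrist force passes 120 N, or if a joint passes its speed limit or range.

## Working session

There is one attempt and no reset: what is moved stays moved. The work goes in short steps, Python scripts to look and compute and a tool call to move; the robot and the scene stay as the last step left them, time stands still between calls to the robot, and variables do not carry over. Pictures are saved under pics/ and viewed, about 8 in all and at most 12, crops included, and the job is handed in when it is done.

Besides the shell and the picture viewer there is one more tool, called after "Emit:" by a JSON object that holds its "fn" and its "kwargs", one argument or row to a line. play_rows: Moves the arm, as the interface text tells. Its arguments: {"type":"object","properties":{"motion":{"type":"array"}},"required":["motion"]}

```bash
mkdir -p pics
python3 - <<'E'
from bench import bot, optics
import cv2, numpy as np
np.set_printoptions(precision=4,suppress=True)
s=bot.get_state()
for k in s: print(k,np.array(s[k]))
for n in ["scene","top","wrist"]:
    i=optics.camera_info(n); print(n,i["intrinsics"],i["extrinsics"])
    im=optics.read_camera(n); cv2.imwrite(f"pics/{n}0.png",im)
E
```

```text
t 0.0
joint_pos [-1.0424  0.2557  0.107  -0.0005 -1.4239 -0.2846]
dq [ 0.0008 -0.0003  0.002  -0.     -0.0002 -0.0026]
joint_efforts [ -0.0021 -38.6626  23.7939   5.3651  -0.0059  -0.    ]
eef_pos [ 0.1327 -0.5332  0.2304]
tool_rot [ 0.3818 -3.118  -0.0029]
ft_force [-0.0813 -0.8645 -0.9459]
wrist_torque [-0.0271  0.0119  0.023 ]
finger_gap 0.08560219428244809
scene [[508.3339   0.     321.3568]
 [  0.     508.3339 192.6925]
 [  0.       0.       1.    ]] [[ 0.7373  0.6754  0.012  -0.3845]
 [ 0.4595 -0.4885 -0.7418 -0.218 ]
 [-0.4952  0.5524 -0.6705  1.5405]
 [ 0.      0.      0.      1.    ]]
top [[369.9094   0.     320.7178]
 [  0.     369.9094 191.746 ]
 [  0.       0.       1.    ]] [[ 0.0241 -0.9996 -0.0148 -0.0461]
 [-0.9992 -0.0236 -0.0312  0.5311]
 [ 0.0308  0.0155 -0.9994  0.9453]
 [ 0.      0.      0.      1.    ]]
wrist [[309.7069   0.     314.8002]
 [  0.     309.7069 197.035 ]
 [  0.       0.       1.    ]] [[-0.2414  0.9704  0.0011  0.549 ]
 [ 0.9375  0.2329  0.2586 -0.0329]
 [ 0.2507  0.0635 -0.966   0.3789]
 [ 0.      0.      0.      1.    ]]
```

View pics/top0.png

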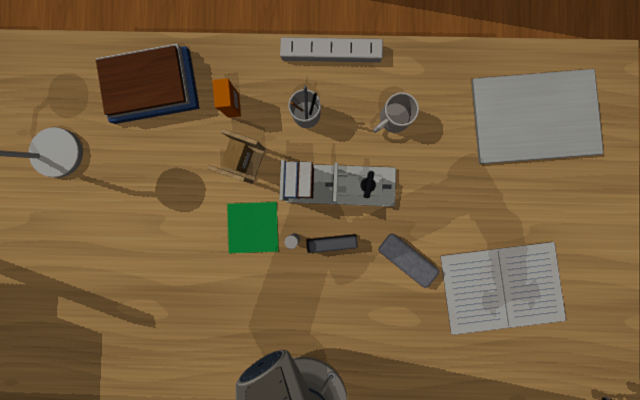

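View pics/scene0.png

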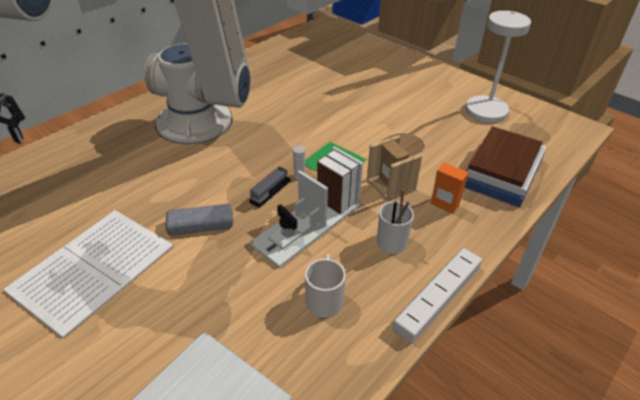

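The top view shows the sorter with box at about (243,155), the green mat at (253,228), the rack from (281,160) to (396,205) with books at (297,180), bookend plate at (335,183) and clamp at (369,184). The orange decoy is at (226,97). The scene view agrees. I'll zoom in on the top view.

```bash
cat > h.py <<'E'
from bench import bot, optics
import cv2, numpy as np
from scipy.spatial.transform import Rotation as R
np.set_printoptions(precision=4,suppress=True)
def cast(n,uv,z,info=None):
    i=info or optics.camera_info(n); K=i["intrinsics"];E=i["extrinsics"]
    uv=np.atleast_2d(np.array(uv,float))
    d=np.c_[(uv[:,0]-K[0,2])/K[0,0],(uv[:,1]-K[1,2])/K[1,1],np.ones(len(uv))]
    if n=="wrist":
        r=np.hypot(d[:,0],d[:,1])[:,None]; d=np.c_[d[:,:2]/np.maximum(r,1e-9)*np.sin(r),np.cos(r)]
    c=-E[:3,:3].T@E[:3,3]; w=d@E[:3,:3]
    return c+w*((z-c[2])/w[:,2])[:,None]
def proj(n,p,info=None):
    i=info or optics.camera_info(n);K=i["intrinsics"];E=i["extrinsics"]
    q=np.atleast_2d(p)@E[:3,:3].T+E[:3,3]
    if n=="wrist":
        r=np.hypot(q[:,0],q[:,1])[:,None]; a=np.arctan2(r,q[:,2:]); m=q[:,:2]/r*a
    else: m=q[:,:2]/q[:,2:]
    return m*[K[0,0],K[1,1]]+K[:2,2]
E
python3 - <<'E'
from h import *
im=cv2.imread("pics/top0.png")
c=im[120:260,205:405]
cv2.imwrite("pics/c0.png",cv2.resize(c,None,fx=4,fy=4,interpolation=cv2.INTER_CUBIC))
h=cv2.cvtColor(im,cv2.COLOR_BGR2HSV)
m=cv2.inRange(h,(45,120,40),(85,255,255)); P=cv2.minAreaRect(max(cv2.findContours(m,0,1)[0],key=cv2.contourArea))
print("mat",cast("top",P[0],.003),cast("top",cv2.boxPoints(P),.003))
E
```

```text
mat [[0.4365 0.1418 0.003 ]] [[0.498  0.2098 0.003 ]
 [0.5042 0.0809 0.003 ]
 [0.3754 0.0741 0.003 ]
 [0.369  0.2025 0.003 ]]
```

View pics/c0.png

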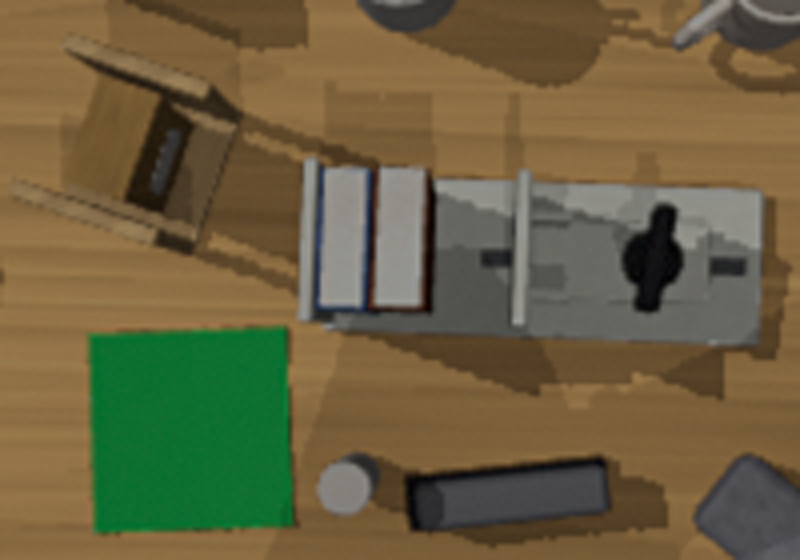

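The crop shows the sorter panel tops running (65,42)–(213,98) and (15,188)–(190,245). The box top lies between them, with its shaded labelled face at (160,155). The rack's base corners are near (760,190) and (757,345), the bookend plate top runs (524,172)–(518,325), and the handle bar (662,207)–(647,308). Next I'll compute estimates.

Run:
```python
from h import *
f=lambda L,z: cast("top",[[205+(u+.5)/4-.5,120+(v+.5)/4-.5] for u,v in L],z)
def show(n,L,z):
    p=f(L,z); d=p[1]-p[0]; print(n,p[:, :2].tolist(),"mid",p.mean(0),"len",np.hypot(*d[:2]),"ang",np.degrees(np.arctan2(d[1],d[0])))
show("panelA",[(215,92),(67,40)],.114)
show("panelB",[(190,245),(15,188)],.114)
show("rackend",[(755,345),(762,190)],.012)
show("rackfrontedge",[(755,345),(330,328)],.012)
show("plate",[(513,325),(519,172)],.134)
show("plate2",[(524,325),(530,172)],.134)
show("bar",[(647,308),(662,207)],.088)
show("endpanel",[(308,320),(316,158)],.136)
show("bookb",[(428,308),(433,170)],.134)
im=cv2.imread("pics/top0.png"); print(optics.camera_info("top")["extrinsics"][:3,:3].T@-optics.camera_info("top")["extrinsics"][:3,3])
i=optics.camera_info("wrist");s=bot.get_state()
T=np.eye(4);T[:3,:3]=R.from_rotvec(s["tool_rot"]).as_matrix();T[:3,3]=s["eef_pos"]
print(np.linalg.inv(i["extrinsics"]@T)); print(T)
```

```text
panelA [[0.6386123106095314, 0.111365995001286], [0.666927568386043, 0.197973239369073]] mid [0.6528 0.1547 0.114 ] len 0.09111843172449727 ang 71.8954295257047
panelB [[0.550014179483103, 0.12317103620630926], [0.5805478549593895, 0.22526914254658625]] mid [0.5653 0.1742 0.114 ] len 0.10656607648009608 ang 73.35006842126889
rackend [[0.5001732487286015, -0.2199829672835942], [0.5995362375653213, -0.22266793784515737]] mid [ 0.5499 -0.2213  0.012 ] len 0.09939925863648362 ang -1.5478605916329609
rackfrontedge [[0.5001732487286015, -0.2199829672835942], [0.5044889302674083, 0.05213912684833065]] mid [ 0.5023 -0.0839  0.012 ] len 0.2721563139482319 ang 89.09140192848963
plate [[0.5083880694570431, -0.06300329636061815], [0.5941076229543283, -0.06438383560898052]] mid [ 0.5512 -0.0637  0.134 ] len 0.08573066977686697 ang -0.9226860301459966
plate2 [[0.5085354548390879, -0.06913950722592974], [0.5942460348208286, -0.07053934129625976]] mid [ 0.5514 -0.0698  0.134 ] len 0.0857220103370822 ang -0.9356774182804822
bar [[0.5206035541121005, -0.14243748265670686], [0.5803891869736028, -0.1500608865709609]] mid [ 0.5505 -0.1462  0.088 ] len 0.06026971199441894 ang -7.2667022514257384
endpanel [[0.5084170015382444, 0.05143539298148038], [0.5991928493927902, 0.04943499939565482]] mid [0.5538 0.0504 0.136 ] len 0.09079788614395078 ang -1.2624014563959207
bookb [[0.5167445052598558, -0.0153053605835956], [0.5941484931124568, -0.01618433995385847]] mid [ 0.5554 -0.0157  0.134 ] len 0.07740897842123316 ang -0.6506078691130387
[ 0.5027 -0.0482  0.9606]
[[ 0.0001 -0.966  -0.2587  0.0663]
 [ 1.      0.0002 -0.0006  0.0004]
 [ 0.0006 -0.2587  0.966  -0.1435]
 [ 0.      0.      0.      1.    ]]
[[-0.9704 -0.2413 -0.0004  0.1327]
 [-0.2413  0.9704  0.0014 -0.5334]
 [ 0.0001  0.0015 -1.      0.2306]
 [ 0.      0.      0.      1.    ]]
```

Emit:
{"fn": "play_rows", "kwargs": {
  "motion": [-25.2, 22.5, -2, 0, 0, 5.25, 1, -25.2, 22.5, -2, 0, 0, 5.25, 1, -25.2, 22.5, -2, 0, 0, 5.25, 1, -25.2, 22.5, -2, 0, 0, 5.25, 1, -25.2, 22.5, -2, 0, 0, 5.25, 1, -25.2, 22.5, -2, 0, 0, 5.25, 1, -25.2, 22.5, -2, 0, 0, 5.25, 1, -25.2, 22.5, -2, 0, 0, 5.25, 1, -25.2, 22.5, -2, 0, 0, 5.25, 1, -25.2, 22.5, -2, 0, 0, 5.25, 1, -25.2, 22.5, -2, 0, 0, 5.25, 1, -25.2, 22.5, -2, 0, 0, 5.25, 1, -25.2, 22.5, -2, 0, 0, 5.25, 1, -25.2, 22.5, -2, 0, 0, 5.25, 1, -25.2, 22.5, -2, 0, 0, 5.25, 1, -25.2, 22.5, -2, 0, 0, 5.25, 1, -25.2, 22.5, -2, 0, 0, 5.25, 1, -25.2, 22.5, -2, 0, 0, 5.25, 1, -25.2, 22.5, -2, 0, 0, 5.25, 1, -25.2, 22.5, -2, 0, 0, 5.25, 1]
}}

```text
t: 2.15
eef_pos: [0.6083, 0.1644, 0.2804]
tool_rot: [-0.478, -3.104, 0.002]
ft_force: [-0.3, -0.4, -0.5]
finger_gap: 0.0854
```

Run:
```python
from h import *
import pickle
s=bot.get_state(); i=optics.camera_info("wrist"); im=optics.read_camera("wrist")
print(s["eef_pos"],R.from_rotvec(s["tool_rot"]).as_matrix(),s["dq"],s["t"])
pickle.dump((s,i),open("w1.pkl","wb"));cv2.imwrite("pics/w1.png",im)
```

```text
[0.6083 0.1644 0.2804] [[-0.9537  0.3007 -0.0014]
 [ 0.3007  0.9537 -0.0008]
 [ 0.0011 -0.0012 -1.    ]] [-0.0161 -0.0345 -0.0136  0.0045  0.0002  0.0011] 2.15
```

View pics/w1.png

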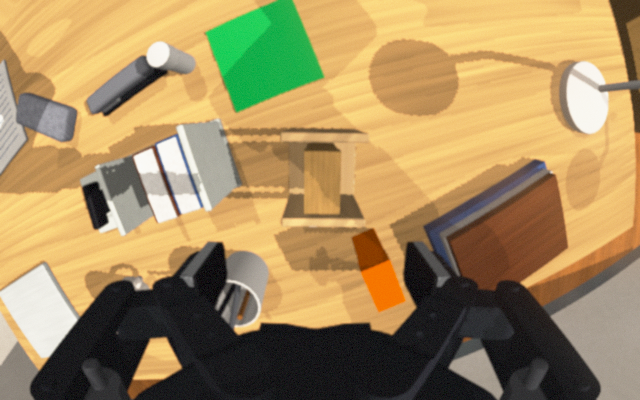

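The wrist view shows the box top at columns 304–341, rows 143–214, with panels at rows ~135 and ~222 and the orange decoy separate at (378,270). I'll enlarge it.

Run:
```python
from h import *
im=cv2.imread("pics/w1.png")
cv2.imwrite("pics/w1c.png",cv2.resize(im[120:240,80:380],None,fx=2.66,fy=2.66,interpolation=cv2.INTER_CUBIC) if 0 else cv2.resize(im[120:235,270:380],None,fx=5,fy=5,interpolation=cv2.INTER_CUBIC))
```

```text
(no output)
```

View pics/w1c.png

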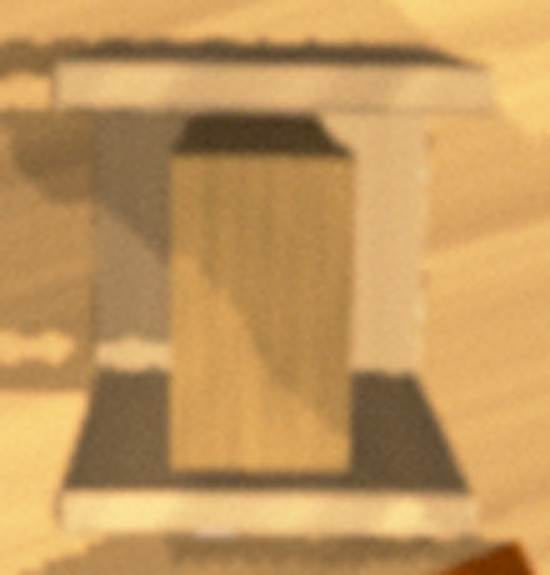

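Crop corners of the box top: (170,153), (353,153), (350,470) and (170,470).

Run:
```python
from h import *
import pickle
s,i=pickle.load(open("w1.pkl","rb"))
f=lambda L,z: cast("wrist",[[270+(u+.5)/5-.5,120+(v+.5)/5-.5] for u,v in L],z,i)
p=f([(170,153),(353,153),(350,470),(170,470)],.118); c=p.mean(0)
a=(p[2]+p[3]-p[0]-p[1])/2; b=(p[1]+p[2]-p[0]-p[3])/2
g=lambda d:(np.hypot(*d[:2]),np.degrees(np.arctan2(d[1],d[0])))
print(p,c,g(a),g(b))
q=f([(55,62),(490,66),(472,492),(62,492)],.114);print("panels",q,q.mean(0),g(q[1]-q[0]),g(q[2]-q[3]))
T=R.from_rotvec(s["tool_rot"]).as_matrix()
print("delta tool mm",T.T@(np.r_[c[:2],.069]-s["eef_pos"])*1000)
```

```text
[[0.5738 0.1632 0.118 ]
 [0.5846 0.1978 0.118 ]
 [0.6477 0.1786 0.118 ]
 [0.6364 0.1429 0.118 ]] [0.6106 0.1706 0.118 ] (np.float64(0.06586690788776428), np.float64(-17.466730908733183)) (np.float64(0.036858357137824274), np.float64(72.57036240387473))
panels [[0.5496 0.1466 0.114 ]
 [0.5762 0.2296 0.114 ]
 [0.6617 0.202  0.114 ]
 [0.6354 0.1189 0.114 ]] [0.6057 0.1743 0.114 ] (np.float64(0.08716721815162005), np.float64(72.22181493459634)) (np.float64(0.08719716880290873), np.float64(72.46836696581781))
delta tool mm [ -0.5755   6.8279 211.3869]
```

Emit:
{"fn": "play_rows", "kwargs": {
  "motion": [0, 0.27, 1.5, 0, 0, 0, 1, 0, 0.27, 3, 0, 0, 0, 1, 0, 0.27, 4.5, 0, 0, 0, 1, 0, 0.27, 6, 0, 0, 0, 1, 0, 0.27, 7, 0, 0, 0, 1, 0, 0.27, 8, 0, 0, 0, 1, 0, 0.27, 8.45, 0, 0, 0, 1, 0, 0.27, 8.45, 0, 0, 0, 1, 0, 0.27, 8.45, 0, 0, 0, -1, 0, 0.27, 8.45, 0, 0, 0, -1, 0, 0.27, 8.45, 0, 0, 0, -1, 0, 0.27, 8.45, 0, 0, 0, -1, 0, 0.27, 8.45, 0, 0, 0, -1, 0, 0.27, 8.45, 0, 0, 0, -1, 0, 0.27, 8.45, 0, 0, 0, -1, 0, 0.27, 8.45, 0, 0, 0, -1, 0, 0.27, 8.45, 0, 0, 0, -1, 0, 0.27, 8.45, 0, 0, 0, -1]
}}

```text
t: 4.0
eef_pos: [0.6112, 0.171, 0.0713]
tool_rot: [0.478, 3.103, 0.002]
ft_force: [-0.3, 1.4, 6.3]
finger_gap: 0.0354
```

Emit:
{"fn": "play_rows", "kwargs": {
  "motion": [0, 0, -0.5, 0, 0, 0, -1, 0, 0, -1.5, 0, 0, 0, -1, 0, 0, -3, 0, 0, 0, -1, 0, 0, -4.5, 0, 0, 0, -1, 0, 0, -5.2, 0, 0, 0, -1, 1, -0.5, -5.2, 0, 0, -0.5, -1, 2, -1, -5.2, 0, 0, -1, -1, 3, -1.5, -5.2, 0, 0, -1.5, -1, 4, -2, -5.2, 0, 0, -2, -1, 5, -2.5, -5.2, 0, 0, -2.5, -1, 6.3, -3.2, -5.2, 0, 0, -2.75, -1, 6.3, -3.2, -5.2, 0, 0, -2.75, -1, 6.3, -3.2, -5.2, 0, 0, -2.75, -1, 6.3, -3.2, -5.2, 0, 0, -2.75, -1]
}}

```text
t: 5.4
eef_pos: [0.4365, 0.142, 0.2003]
tool_rot: [0.029, 3.141, 0.0]
ft_force: [-0.8, 0.1, -2.9]
finger_gap: 0.0354
```

Run:
```python
from h import *
s=bot.get_state(); print(s["eef_pos"],R.from_rotvec(s["tool_rot"]).as_matrix(),s["ft_force"],s["joint_pos"])
i=optics.camera_info("wrist");cv2.imwrite("pics/w2.png",optics.read_camera("wrist"))
```

```text
[0.4365 0.142  0.2003] [[-0.9998  0.0182  0.0003]
 [ 0.0182  0.9998  0.0002]
 [-0.0003  0.0002 -1.    ]] [-0.7645  0.1037 -2.8646] [ 0.6575  0.087  -0.1769  0.     -1.3065 -2.2465]
```

View pics/w2.png

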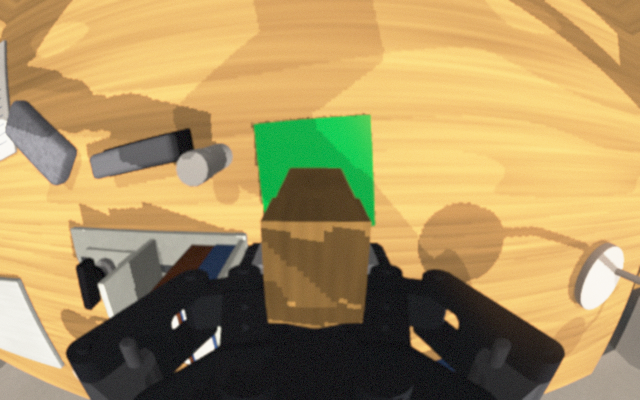

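The wrist view shows the box held upright over the mat, its lower part at (315,195) inside the green area. Lowering it.

Emit:
{"fn": "play_rows", "kwargs": {
  "motion": [0, 0, 1, 0, 0, 0, -1, 0, 0, 2, 0, 0, 0, -1, 0, 0, 3, 0, 0, 0, -1, 0, 0, 4, 0, 0, 0, -1, 0, 0, 4.7, 0, 0, 0, -1, 0, 0, 5.1, 0, 0, 0, -1, 0, 0, 5.25, 0, 0, 0, -1, 0, 0, 5.32, 0, 0, 0, -1, 0, 0, 5.36, 0, 0, 0, -1, 0, 0, 5.36, 0, 0, 0, -1, 0, 0, 5.36, 0, 0, 0, -1]
}}

```text
t: 6.55
eef_pos: [0.4365, 0.1421, 0.0666]
tool_rot: [0.028, 3.14, 0.001]
ft_force: [-0.8, -0.6, -1.0]
finger_gap: 0.0356
```

Emit:
{"fn": "play_rows", "kwargs": {
  "motion": [0, 0, 0, 0, 0, 0, 0.2, 0, 0, 0, 0, 0, 0, 0.5, 0, 0, 0, 0, 0, 0, 1, 0, 0, 0, 0, 0, 0, 1, 0, 0, 0, 0, 0, 0, 1, 0, 0, -1, 0, 0, 0, 1, 0, 0, -2.5, 0, 0, 0, 1, 0, 0, -4, 0, 0, 0, 1, 0, 0, -5.5, 0, 0, -1.4, 1, 0, 0, -5.5, 0, 0, -2.8, 1, 0, 0, -5.5, 0, 0, -4.2, 1, 0, 0, -5.5, 0, 0, -5.6, 1, 0, 0, -5.5, 0, 0, -7, 1, 0, 0, -5.5, 0, 0, -8.4, 1, 0, 0, -5.5, 0, 0, -9.8, 1, 0, 0, -5.5, 0, 0, -11.2, 1, 0, 0, -5.5, 0, 0, -12.6, 1, 0, 0, -5.5, 0, 0, -14, 1, 0, 0, -5.5, 0, 0, -15, 1, 0, 0, -5.5, 0, 0, -15, 1]
}}

```text
t: 8.55
eef_pos: [0.4361, 0.1418, 0.2035]
tool_rot: [2.202, -2.24, -0.0]
ft_force: [0.0, 0.1, 0.1]
finger_gap: 0.0857
```

Run:
```python
from h import *
import pickle
s=bot.get_state(); i=optics.camera_info("wrist"); im=optics.read_camera("wrist")
print(s["eef_pos"],R.from_rotvec(s["tool_rot"]).as_matrix(),s["ft_force"],s["finger_gap"])
pickle.dump((s,i),open("w3.pkl","wb"));cv2.imwrite("pics/w3.png",im)
u=proj("wrist",[.4365,.142,.113],i)[0];print(u)
x,y=int(u[0])-80,max(0,int(u[1])-75)
print("crop",x,y);cv2.imwrite("pics/w3c.png",cv2.resize(im[y:y+150,x:x+160],None,fx=4,fy=4,interpolation=cv2.INTER_CUBIC))
```

```text
[0.4361 0.1418 0.2035] [[-0.0171 -0.9999 -0.0001]
 [-0.9999  0.0171 -0.    ]
 [ 0.0001  0.0001 -1.    ]] [0.0196 0.072  0.1091] 0.08567421126728274
[312.9641 200.6233]
crop 232 125
```

View pics/w3c.png

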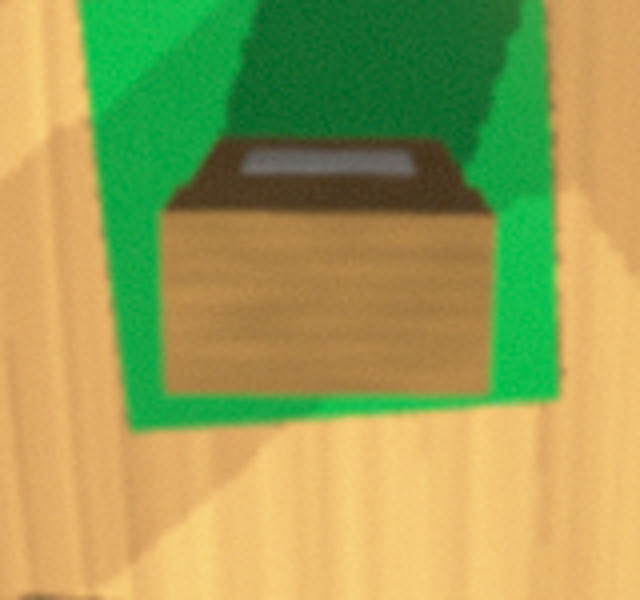

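The box stands upright on the mat, its top corners in the crop at (161,212), (496,212), (493,393) and (163,393).

Run:
```python
from h import *
import pickle
s,i=pickle.load(open("w3.pkl","rb"))
f=lambda L,z: cast("wrist",[[232+(u+.5)/4-.5,125+(v+.5)/4-.5] for u,v in L],z,i)
p=f([(161,212),(496,212),(493,393),(163,393)],.113); c=p.mean(0)
g=lambda d:(np.hypot(*d[:2]),np.degrees(np.arctan2(d[1],d[0])))
print(p,c,g((p[1]+p[2]-p[0]-p[3])/2),g((p[2]+p[3]-p[0]-p[1])/2))
T=R.from_rotvec(s["tool_rot"]).as_matrix()
print(T.T@(np.r_[c[:2],.069]-s["eef_pos"])*1000)
```

```text
[[0.468  0.123  0.113 ]
 [0.4031 0.1241 0.113 ]
 [0.4031 0.1612 0.113 ]
 [0.4696 0.1601 0.113 ]] [0.436  0.1421 0.113 ] (np.float64(0.06570682087841954), np.float64(179.01886045166123)) (np.float64(0.03713606684267888), np.float64(88.80984060354993))
[ -0.3117   0.1136 134.5015]
```

Emit:
{"fn": "play_rows", "kwargs": {
  "motion": [0, 0, 1.5, 0, 0, 0, 1, 0, 0, 3, 0, 0, 0, 1, 0, 0, 4, 0, 0, 0, 1, 0, 0, 5, 0, 0, 0, 1, 0, 0, 5.5, 0, 0, 0, 1, 0, 0, 5.5, 0, 0, 0, 1, 0, 0, 5.5, 0, 0, 0, -1, 0, 0, 5.5, 0, 0, 0, -1, 0, 0, 5.5, 0, 0, 0, -1, 0, 0, 5.5, 0, 0, 0, -1, 0, 0, 5.5, 0, 0, 0, -1, 0, 0, 5.5, 0, 0, 0, -1, 0, 0, 5.5, 0, 0, 0, -1]
}}

```text
t: 9.9
eef_pos: [0.4371, 0.1423, 0.0673]
tool_rot: [-2.2, 2.239, -0.001]
ft_force: [0.1, 0.9, 7.1]
finger_gap: 0.0636
```

Emit:
{"fn": "play_rows", "kwargs": {
  "motion": [0, 0, -0.5, 0, 0, 0, -1, 0, 0, -1.5, 0, 0, 0, -1, 0, 0, -3, 0, 0, 0, -1, 0, 0, -4.5, 0, 0, 0, -1, 0, 0, -6, 0, 0, 0, -1, 0, 0, -7, 0, 0, 0, -1, 1, -1, -7, 0, 0, 0, -1, 2, -2, -7, 0, 0, 0, -1, 3, -3.2, -7, 0, 0, 0, -1, 4, -4.2, -7, 0, 0, 0, -1, 4.4, -4.7, -7, 0, 0, 0, -1, 4.4, -4.7, -7, 0, 0, 0, -1, 4.4, -4.7, -7, 0, 0, 0, -1]
}}

```text
t: 11.2
eef_pos: [0.5511, 0.0297, 0.2403]
tool_rot: [2.2, -2.242, -0.002]
ft_force: [0.3, 0.6, -2.3]
finger_gap: 0.0633
```

Run:
```python
from h import *
import pickle
s=bot.get_state(); i=optics.camera_info("wrist"); im=optics.read_camera("wrist")
print(s["eef_pos"],R.from_rotvec(s["tool_rot"]).as_matrix(),s["ft_force"],s["finger_gap"])
pickle.dump((s,i),open("w4.pkl","wb"));cv2.imwrite("pics/w4.png",im)
cv2.imwrite("pics/w4c.png",cv2.resize(im[0:250,210:430],None,fx=2.4,fy=2.4,interpolation=cv2.INTER_CUBIC))
```

```text
[0.5511 0.0297 0.2403] [[-0.0189 -0.9998 -0.0018]
 [-0.9998  0.0189  0.0002]
 [-0.0002  0.0018 -1.    ]] [ 0.2984  0.5721 -2.2632] 0.06328899526154462
```

View pics/w4c.png

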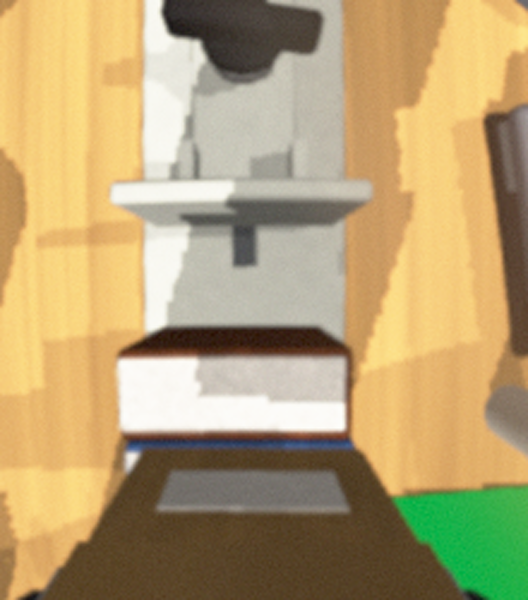

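The crop shows the gap under the held box. The plate's front top edge runs (112,201)–(371,198), book B's gap-side top edge (118,355)–(348,350), and the base plate edges are at columns 143 and 344. Computing the gap.

Run:
```python
from h import *
import pickle
s,i=pickle.load(open("w4.pkl","rb"))
f=lambda L,z: cast("wrist",[[210+(u+.5)/2.4-.5,0+(v+.5)/2.4-.5] for u,v in L],z,i)
def show(n,L,z):
    p=f(L,z); d=p[1]-p[0]; print(n,p[:,:2].tolist(),"mid",p.mean(0),"len",np.hypot(*d[:2]),"ang",np.degrees(np.arctan2(d[1],d[0])))
show("plate",[(371,198),(112,201)],.134)
show("plateback",[(371,182),(112,185)],.134)
show("book",[(348,350),(118,355)],.134)
show("base300",[(344,300),(143,300)],.012)
show("base120",[(344,140),(143,140)],.012)
show("bar",[(322,30),(165,15)],.088)
show("baseleft",[(143,140),(146,310)],.012)
show("baseright",[(345,80),(344,310)],.012)
```

```text
plate [[0.508623587075203, -0.06298050905859566], [0.5950221829783017, -0.06387720345866904]] mid [ 0.5518 -0.0634  0.134 ] len 0.08640324898332269 ang -0.5946272568202212
plateback [[0.5085255195477291, -0.06848167180910802], [0.5949085069826096, -0.06938792809280794]] mid [ 0.5517 -0.0689  0.134 ] len 0.08638774113626577 ang -0.6010761709852575
book [[0.51681299556354, -0.011317990992623268], [0.5947798319391157, -0.01131876813443649]] mid [ 0.5558 -0.0113  0.134 ] len 0.07796683637944879 ang -0.0005711010995079829
base300 [[0.5029529768066078, -0.024727577596783852], [0.6031712143833414, -0.02681176688674454]] mid [ 0.5531 -0.0258  0.012 ] len 0.10023990716268155 ang -1.1913803503857432
base120 [[0.501752489075948, -0.1059860824053537], [0.6012338863979196, -0.10818777661466877]] mid [ 0.5515 -0.1071  0.012 ] len 0.0995057579767287 ang -1.2678470462424458
bar [[0.5189063293235966, -0.13860066569728752], [0.5813957515784638, -0.14682591222073893]] mid [ 0.5502 -0.1427  0.088 ] len 0.06302842671460744 ang -7.498520125022247
baseleft [[0.6012338863979196, -0.10818777661466877], [0.601829521473669, -0.02171321621331167]] mid [ 0.6015 -0.065   0.012 ] len 0.08647661173838521 ang 89.6053540357861
baseright [[0.5004014673482737, -0.1378055976156552], [0.5029798962260138, -0.019694898869389497]] mid [ 0.5017 -0.0788  0.012 ] len 0.11813883973447807 ang 88.7493966924129
```

Emit:
{"fn": "play_rows", "kwargs": {
  "motion": [1, -0.05, 0, 0, 0, 0, -1, 2, -0.1, 0, 0, 0, 0, -1, 2.75, -0.1, 0, 0, 0, 0, -1, 2.75, -0.1, 0, 0, 0, 0, -1, 2.75, -0.1, 0.5, 0, 0, 0, -1, 2.75, -0.1, 1, 0, 0, 0, -1, 2.75, -0.1, 1.4, 0, 0, 0, -1, 2.75, -0.1, 1.8, 0, 0, 0, -1, 2.75, -0.1, 2.2, 0, 0, 0, -1, 2.75, -0.1, 2.4, 0, 0, 0, -1, 2.75, -0.1, 2.4, 0, 0, 0, -1, 2.75, -0.1, 2.4, 0, 0, 0, -1]
}}

```text
t: 12.45
eef_pos: [0.5531, -0.0391, 0.1814]
tool_rot: [-2.201, 2.241, -0.001]
ft_force: [-0.4, -0.3, -1.0]
finger_gap: 0.0635
```

Run:
```python
from h import *
s=bot.get_state(); im=optics.read_camera("scene"); w=optics.read_camera("wrist")
print(s["eef_pos"],s["ft_force"],s["wrist_torque"])
a=cv2.resize(im[110:250,250:400],None,fx=2.66,fy=2.66,interpolation=cv2.INTER_CUBIC)
b=cv2.resize(w[60:300,220:420],(int(200*a.shape[0]/240),a.shape[0]),interpolation=cv2.INTER_CUBIC)
cv2.imwrite("pics/j5.png",np.hstack([a,b]))
```

```text
[ 0.5531 -0.0391  0.1814] [-0.4436 -0.2756 -0.9927] [-0.0058 -0.0743 -0.008 ]
```

View pics/j5.png

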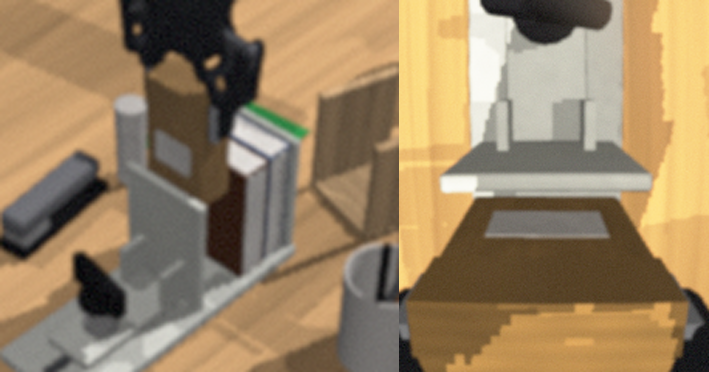

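Box is 17 mm into the gap, between plate and book, without contact force (wrist view: box bottom edge at row 200, just in front of the plate at row 185). Lowering.

Emit:
{"fn": "play_rows", "kwargs": {
  "motion": [0, 0, 0.4, 0, 0, 0, -1, 0, 0, 0.8, 0, 0, 0, -1, 0, 0, 1.2, 0, 0, 0, -1, 0, 0, 1.6, 0, 0, 0, -1, 0, 0, 2, 0, 0, 0, -1, 0, 0, 2.4, 0, 0, 0, -1, 0, 0, 2.8, 0, 0, 0, -1, 0, 0, 3.2, 0, 0, 0, -1, 0, 0, 3.6, 0, 0, 0, -1, 0, 0, 3.9, 0, 0, 0, -1, 0, 0, 4.1, 0, 0, 0, -1, 0, 0, 4.16, 0, 0, 0, -1, 0, 0, 4.2, 0, 0, 0, -1, 0, 0, 4.2, 0, 0, 0, -1]
}}

```text
t: 13.95
eef_pos: [0.5532, -0.039, 0.0764]
tool_rot: [-2.201, 2.241, -0.001]
ft_force: [0.2, -0.4, -2.0]
finger_gap: 0.0635
```

Emit:
{"fn": "play_rows", "kwargs": {
  "motion": [0, 0, 0.03, 0, 0, 0, -1, 0, 0, 0.06, 0, 0, 0, -1, 0, 0, 0.06, 0, 0, 0, -1]
}}

```text
t: 14.25
eef_pos: [0.5533, -0.0391, 0.0763]
tool_rot: [-2.201, 2.24, -0.002]
ft_force: [-3.5, 0.9, 8.0]
finger_gap: 0.0635
```

Emit:
{"fn": "play_rows", "kwargs": {
  "motion": [0, 0, -0.04, 0, 0, 0, 0.7, 0, 0, -0.04, 0, 0, 0, 1, 0, 0, -0.04, 0, 0, 0, 1, 0, 0, -0.04, 0, 0, 0, 1, 0, 0, -0.04, 0, 0, 0, 1, 0, 0, -1, 0, 0, 0, 1, 0, 0, -2.5, 0, 0, 0, 1, 0, 0, -4, 0, 0, 0, 1, 0, 0, -5.6, 0, 0, 0, 1, 0.8, 0, -5.6, 0, 0, -1.4, 1, 1.6, 0, -5.6, 0, 0, -2.8, 1, 2.4, 0, -5.6, 0, 0, -4.2, 1, 3.2, 0, -5.6, 0, 0, -5.6, 1, 4, 0, -5.6, 0, 0, -7, 1, 4.3, 0, -5.6, 0, 0, -8.4, 1, 4.3, 0, -5.6, 0, 0, -9.8, 1, 4.3, 0, -5.6, 0, 0, -11.2, 1, 4.3, 0, -5.6, 0, 0, -12.6, 1, 4.3, 0, -5.6, 0, 0, -13.9, 1, 4.3, 0, -5.6, 0, 0, -13.9, 1]
}}

```text
t: 16.25
eef_pos: [0.5509, -0.1466, 0.2144]
tool_rot: [3.135, -0.207, -0.0]
ft_force: [0.1, -0.2, 0.0]
finger_gap: 0.0852
```

Run:
```python
from h import *
import pickle
s=bot.get_state(); i=optics.camera_info("wrist"); w=optics.read_camera("wrist"); im=optics.read_camera("top")
print(s["eef_pos"],R.from_rotvec(s["tool_rot"]).as_matrix(),s["ft_force"],s["joint_pos"])
pickle.dump((s,i),open("w6.pkl","wb")); cv2.imwrite("pics/w6.png",w);cv2.imwrite("pics/top6.png",im)
cv2.imwrite("pics/w6c.png",cv2.resize(w[80:320,150:480],None,fx=2.4,fy=2.4,interpolation=cv2.INTER_CUBIC))
```

```text
[ 0.5509 -0.1466  0.2144] [[ 0.9913 -0.1317 -0.0003]
 [-0.1317 -0.9913 -0.    ]
 [-0.0003  0.     -1.    ]] [ 0.1371 -0.2438  0.0175] [ 0.0142  0.3004  0.1271  0.     -1.3978  1.4245]
```

View pics/w6c.png

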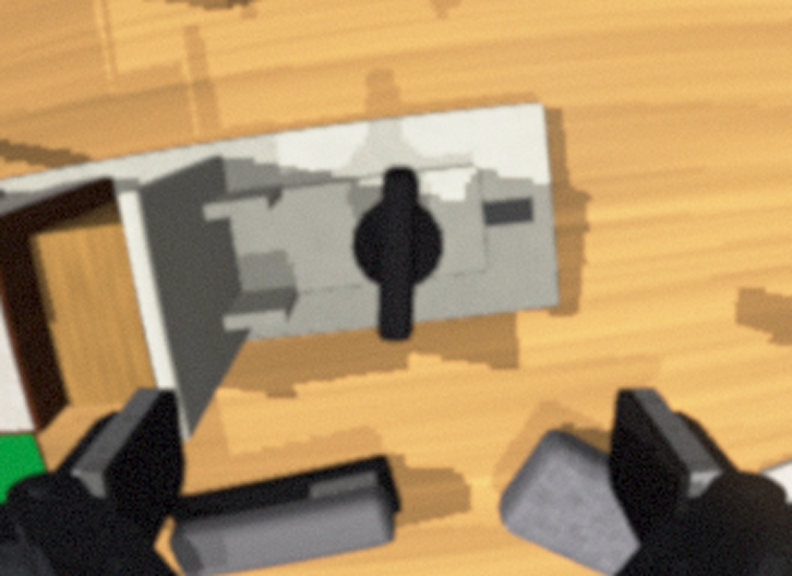

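Seen from above, the clamp bar runs (400,168)–(396,338) in the crop, the hub below it. The box stands in the gap at (95,310), beside book B.

Run:
```python
from h import *
import pickle
s,i=pickle.load(open("w6.pkl","rb"))
f=lambda L,z: cast("wrist",[[150+(u+.5)/2.4-.5,80+(v+.5)/2.4-.5] for u,v in L],z,i)
p=f([(400,168),(396,338)],.088);d=p[0]-p[1];print(p,p.mean(0),np.hypot(*d[:2]),np.degrees(np.arctan2(d[1],d[0])))
T=R.from_rotvec(s["tool_rot"]).as_matrix()
print(T.T@(np.r_[p.mean(0)[:2],.062]-s["eef_pos"])/.025)
```

```text
[[ 0.5852 -0.1527  0.088 ]
 [ 0.5207 -0.1426  0.088 ]] [ 0.553  -0.1476  0.088 ] 0.06524726484243995 -8.846268084789502
[0.0897 0.0305 6.0951]
```

Emit:
{"fn": "play_rows", "kwargs": {
  "motion": [0.03, 0.03, 1.5, 0, 0, 0.2, 1, 0.03, 0.03, 3, 0, 0, 0.2, 1, 0.03, 0.03, 4.2, 0, 0, 0.2, 1, 0.03, 0.03, 5.2, 0, 0, 0.2, 1, 0.03, 0.03, 5.8, 0, 0, 0.2, 1, 0.03, 0.03, 6.1, 0, 0, 0.2, 1, 0.03, 0.03, 6.1, 0, 0, 0.2, 0, 0.03, 0.03, 6.1, 0, 0, 0.2, -1, 0.03, 0.03, 6.1, 0, 0, 0.2, -1, 0.03, 0.03, 6.1, 0, 0, 0.2, -1, 0.03, 0.03, 6.1, 0, 0, 0.2, -1, 0.03, 0.03, 6.1, 0, 0, 0.2, -1, 0.03, 0.03, 6.1, 0, 0, 0.2, -1, 0.03, 0.03, 6.1, 0, 0, 0.2, -1, 0.03, 0.03, 6.1, 0, 0, 0.2, -1]
}}

```text
t: 17.85
eef_pos: [0.552, -0.1474, 0.0628]
tool_rot: [3.132, -0.242, 0.002]
ft_force: [-2.2, 2.0, 5.5]
finger_gap: 0.0132
```

Emit:
{"fn": "play_rows", "kwargs": {
  "motion": [-0.01, -0.08, 0, 0, 0, 0, -1, -0.02, -0.16, 0, 0, 0, 0, -1, -0.03, -0.24, 0, 0, 0, 0, -1, -0.04, -0.32, 0, 0, 0, 0, -1, -0.055, -0.4, 0, 0, 0, 0, -1, -0.055, -0.4, 0, 0, 0, 0, -1]
}}

```text
t: 18.45
eef_pos: [0.5522, -0.138, 0.0628]
tool_rot: [3.131, -0.241, 0.002]
ft_force: [-2.1, -3.0, 5.4]
finger_gap: 0.0126
```

Emit:
{"fn": "play_rows", "kwargs": {
  "motion": [-0.005, -0.04, 0, 0, 0, 0, -1, -0.01, -0.08, 0, 0, 0, 0, -1, -0.01, -0.08, 0, 0, 0, 0, -1]
}}

```text
t: 18.75
eef_pos: [0.5522, -0.1362, 0.0628]
tool_rot: [3.131, -0.241, 0.002]
ft_force: [-1.0, -2.1, 5.5]
finger_gap: 0.013
```

Emit:
{"fn": "play_rows", "kwargs": {
  "motion": [-0.005, -0.04, 0, 0, 0, 0, -1, -0.01, -0.08, 0, 0, 0, 0, -1, -0.01, -0.08, 0, 0, 0, 0, -1]
}}

```text
t: 19.05
eef_pos: [0.5522, -0.1342, 0.0628]
tool_rot: [3.131, -0.241, 0.001]
ft_force: [-1.1, -3.0, 5.7]
finger_gap: 0.0127
```

Emit:
{"fn": "play_rows", "kwargs": {
  "motion": [-0.005, -0.04, 0, 0, 0, 0, -1, -0.01, -0.06, 0, 0, 0, 0, -1, -0.01, -0.06, 0, 0, 0, 0, -1]
}}

```text
t: 19.35
eef_pos: [0.5522, -0.1332, 0.0628]
tool_rot: [3.13, -0.241, 0.002]
ft_force: [0.3, -5.7, 5.1]
finger_gap: 0.0127
```

Emit:
{"fn": "play_rows", "kwargs": {
  "motion": [-0.005, -0.04, 0, 0, 0, 0, -1, -0.005, -0.06, 0, 0, 0, 0, -1, -0.005, -0.06, 0, 0, 0, 0, -1]
}}

```text
t: 19.65
eef_pos: [0.5522, -0.1328, 0.0628]
tool_rot: [3.128, -0.241, 0.001]
ft_force: [-0.7, -9.6, 2.9]
finger_gap: 0.0131
```

Emit:
{"fn": "play_rows", "kwargs": {
  "motion": [-0.005, -0.05, 0, 0, 0, 0, -1, -0.005, -0.05, 0, 0, 0, 0, -1]
}}

```text
t: 19.85
eef_pos: [0.5522, -0.1327, 0.0628]
tool_rot: [3.126, -0.241, 0.001]
ft_force: [-0.0, -13.6, 2.0]
finger_gap: 0.0133
```

Run:
```python
from h import *
im=optics.read_camera("top"); sc=optics.read_camera("scene")
a=cv2.resize(im[140:225,270:405],None,fx=3,fy=3,interpolation=cv2.INTER_CUBIC)
b=cv2.resize(sc[130:270,240:400],None,fx=2.4,fy=2.4,interpolation=cv2.INTER_CUBIC)
H=max(a.shape[0],b.shape[0]); p=lambda x:cv2.copyMakeBorder(x,0,H-x.shape[0],0,0,0)
cv2.imwrite("pics/j7.png",np.hstack([p(a),p(b)])); print(bot.get_state()["joint_pos"])
```

```text
[ 0.0433  0.3959 -0.1398  0.0067 -1.0353  1.3702]
```

View pics/j7.png

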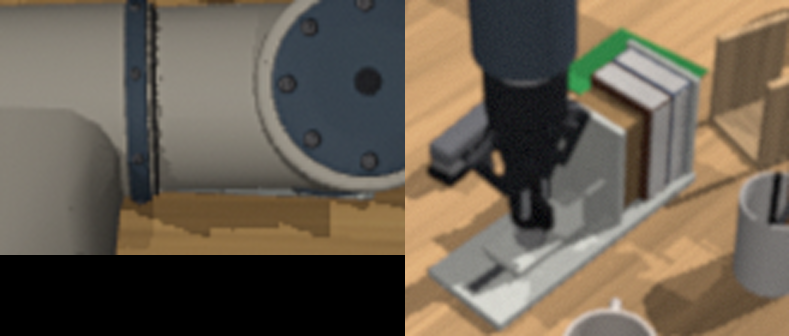

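The scene view shows box, books and bookend snug and upright. Turning the clamp.

Emit:
{"fn": "play_rows", "kwargs": {
  "motion": [0, 0, 0, 0, 0, 0.8, -1, 0, 0, 0, 0, 0, 1.6, -1, 0, 0, 0, 0, 0, 2.4, -1, 0, 0, 0, 0, 0, 3.2, -1, 0, 0, 0, 0, 0, 4, -1, 0, 0, 0, 0, 0, 4.8, -1, 0, 0, 0, 0, 0, 5.6, -1, 0, 0, 0, 0, 0, 5.6, -1]
}}

```text
t: 20.75
eef_pos: [0.5522, -0.1327, 0.0629]
tool_rot: [2.923, -1.138, 0.003]
ft_force: [-0.4, -14.1, 2.2]
finger_gap: 0.0132
```

Emit:
{"fn": "play_rows", "kwargs": {
  "motion": [0, 0, 0, 0, 0, 0.8, -1, 0, 0, 0, 0, 0, 1.6, -1, 0, 0, 0, 0, 0, 2.4, -1, 0, 0, 0, 0, 0, 3.2, -1, 0, 0, 0, 0, 0, 4, -1, 0, 0, 0, 0, 0, 4.8, -1, 0, 0, 0, 0, 0, 5.6, -1, 0, 0, 0, 0, 0, 6.3, -1, 0, 0, 0, 0, 0, 6.3, -1]
}}

```text
t: 21.65
eef_pos: [0.5522, -0.1327, 0.063]
tool_rot: [2.398, -2.023, 0.006]
ft_force: [0.3, -13.2, 2.7]
finger_gap: 0.013
```

Emit:
{"fn": "play_rows", "kwargs": {
  "motion": [0, 0, 0, 0, 0, 0, 0.3, 0, 0, 0, 0, 0, 0, 1, 0, 0, 0, 0, 0, 0, 1, 0, 0, 0, 0, 0, 0, 1, 0, 0, 0, 0, 0, 0, 1, 0, 0, -1, 0, 0, 0, 1, 0, 0, -2.5, 0, 0, 0, 1, 0, 0, -4, 0, 0, 0, 1, 0, 0, -5.5, 0, 0, 0, 1, 0, 0, -7, 0, 0, 0, 1, 0, 0, -7, 0, 0, 0, 1]
}}

```text
t: 22.75
eef_pos: [0.5546, -0.1295, 0.2433]
tool_rot: [-2.399, 2.02, -0.015]
ft_force: [-0.1, 0.2, 0.7]
finger_gap: 0.085
```

Run:
```python
from h import *
import pickle
s=bot.get_state(); i=optics.camera_info("wrist"); w=optics.read_camera("wrist"); sc=optics.read_camera("scene")
print(s["eef_pos"],s["tool_rot"],s["ft_force"],s["t"])
pickle.dump((s,i),open("w8.pkl","wb"))
a=cv2.resize(w[60:320,150:480],None,fx=2,fy=2,interpolation=cv2.INTER_CUBIC)
cv2.imwrite("pics/w8c.png",a);cv2.imwrite("pics/s8.png",sc)
```

```text
[ 0.5546 -0.1295  0.2433] [-2.3986  2.0198 -0.015 ] [-0.0918  0.1619  0.7479] 22.75
```

View pics/w8c.png

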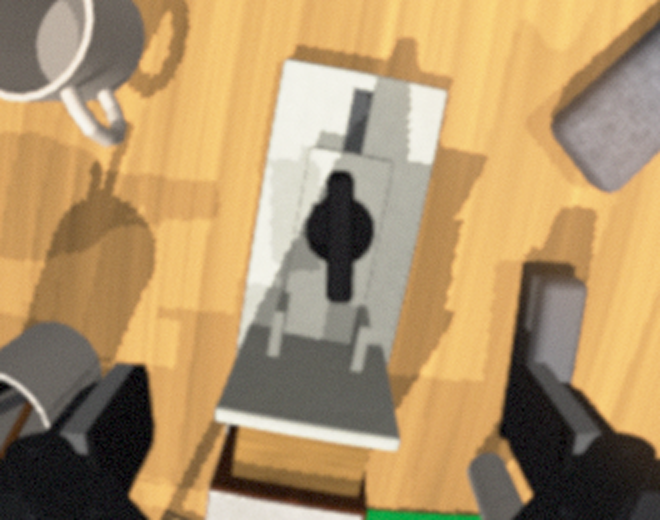

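The bar now lies nearly along the row, (341,173)–(339,302). The plate's front top edge runs (217,421)–(397,448), book B's edge (212,489)–(363,511), and the box fills the space between.

Run:
```python
from h import *
import pickle
s,i=pickle.load(open("w8.pkl","rb"))
f=lambda L,z: cast("wrist",[[150+(u+.5)/2-.5,60+(v+.5)/2-.5] for u,v in L],z,i)
def show(n,L,z):
    p=f(L,z); d=p[1]-p[0]; print(n,"mid",p.mean(0),"len",np.hypot(*d[:2]),"ang",np.degrees(np.arctan2(d[1],d[0])))
show("bar",[(339,302),(341,173)],.088)
show("plate",[(397,448),(217,421)],.134)
show("book",[(363,511),(212,489)],.134)
show("base",[(383,330),(432,160)],.012)
show("box/plate edge",[(360,460),(235,435)],.122)
```

```text
bar mid [ 0.5511 -0.1342  0.088 ] len 0.06502722145604414 ang -80.868786853653
plate mid [ 0.5517 -0.0492  0.134 ] len 0.08531607137650495 ang 0.6337436675873215
book mid [ 0.5555 -0.0099  0.134 ] len 0.07564583577334139 ang 0.9558077811689214
base mid [ 0.5059 -0.1211  0.012 ] len 0.1125043448926647 ang -94.54052740722122
box/plate edge mid [ 0.5547 -0.0344  0.122 ] len 0.06306806885735379 ang -2.5449269403517985
```

```bash
python3 -c "
from bench import bot,job_done
print(bot.get_state()['ft_force']); job_done()"
```

```text
[ 0.27543199 -0.40212106 -1.4820335 ]
the job is handed in; nothing more can be done
```

I moved the card box from the sorter to the green mat and re-gripped it across its 64 mm width. It then went upright into the rack gap. I slid the bookend up by its clamp handle until the push rose to about 13 N with no further travel. Then I turned the clamp clockwise and backed off. I handed the job in at about 23 s of the 64 s; `job_done` gives no verdict.

**What the last checks showed:**
- **Clamp:** the last wrist picture puts the bar at about 1.39 rad, and the tool's own turn gives about 1.38 rad. The requirement is 1.15 rad.
- **Bookend:** the plate moved about 14 mm, which puts its travel at roughly 0.023 m. That is an estimate, because the start travel was read from pictures.
- **Box and books:** they look upright and snug in the scene view taken before the clamp was turned. The last wrist picture shows the box still filling the gap.
- **Robot:** the arm was clear of everything, and the wrist force was about 1.5 N or less.

**What disagreed or was not checked:**
- The last picture measures about 39 mm between plate and book, against the box's 36 mm. I put this down to about 2 mm of calibration error and an oblique view of the book's edge. The book-face readings had already differed by about 4 mm between views. The push force indicates it is snug.
- I viewed no scene picture after the clamp was turned. I also did not measure whether the bystanders had moved, though nothing suggested any contact with them.

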